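# Clamp the paper pad in the stack cutter

### The job

Get the stack cutter ready to cut: with a fingertip against the arms of the four-armed wheel on top of it, push the wheel round clockwise (seen from above) until it stops and the clamp bar is fully down on the paper pad. Then push the safety catch, the short arm with an upright stub at the right-hand end of the cutter's top, round anticlockwise (seen from above) until it stops, sticking out over that end. Only push: lift nothing, and leave the things standing on and around the cutter where they are.

Things in the scene. Friction and masses are not known exactly. Their poses are not given: they have to be found in the camera images.
- cutter: the stack cutter, fixed to the table; origin on the table surface straight under the wheel's axis; its x points away from its front edge towards its back gauge, y to its left, z up. Bed 370 (x) by 460 (y), from x = -200 to 170, top at z = 57. A white crossbeam 135 (x) by 470 (y) spans the bed centred on x = 0, its top at z = 182; wheel and catch stand on it. The paper pad (285 by 205 by 40, fixed) lies on the bed under it
- wheel_hub (a point): centre of the wheel on its vertical axis, at the mid-height of its arms, 218 above the table. Hub 29 in radius, its top at 240. Four round arms 90 degrees apart, 14 thick, each ending in a ball 24 in diameter centred 98 from the axis; the gap between the arms and the beam is 29. Besides the guide rods nothing else lies within 150 of the axis above the beam's top
- wheel_arm_tip (a point): centre of the ball on one of the four arms (the arms are alike), 98 from the axis; turns with the wheel
- wheel (a joint): angle of the wheel, growing clockwise seen from above; at value q the arm of wheel_arm_tip points q clockwise from the cutter's +x. Stops at 0 (clamp bar raised) and 2.36 (clamp bar on the pad); begins between 0 and 0.9. Stays where it is left; takes about 0.35 N m to turn (5 N at 75 mm from the axis)
- clamp_bar (a point): middle of the lower edge of the clamp bar's front (350 wide); it sinks 10 mm per radian of the wheel, from 120.6 above the table to 97, the top of the pad. Its two guide rods stand up through the beam near the wheel (cutter x = -55, y = -125 and 125; 12 thick), 24 mm proud of the beam when the bar is fully up and flush with it when it is down on the pad
- catch (a joint): angle of the safety catch, growing anticlockwise seen from above; at 0 its arm points along the cutter's -x (to the front), at 1.4, its other stop, almost along -y (out over the cutter's right-hand end). Begins between 0 and 0.35. Stays where it is left; takes about 0.25 N m (3 N at the stub)
- catch_pivot (a point): on the vertical axis of the catch, at cutter x = 30, y = -200, 218 above the table; pivot 16 in radius with its top at 217
- catch_tip (a point): middle of the upright stub (18 in diameter, from 204 to 232 above the table) at the end of the catch's arm, 78 from its pivot; the arm is a flat bar 14 wide, from 205 to 213 above the table; turns with the catch
- tape_mid (a point): bystander: centre of a roll of tape lying on the left front of the cutter's bed, 100 in diameter, 24 high
- stamp_mid (a point): bystander: centre of a wooden hand stamp, 36 in diameter, 58 tall, standing on the left end of the crossbeam
- eraser_mid (a point): bystander: centre of an eraser 55 by 24 by 14 on the right front of the cutter's bed
- glue_mid (a point): bystander: centre of an upright glue bottle, 48 in diameter, 120 tall, on the table to the right
- mug_mid (a point): bystander: centre of a mug, 76 in diameter, 90 tall, on the table to the right
- stapler_mid (a point): bystander: centre of a stapler 150 by 36 by 60 on the table to the left

How it is judged (in metres and radians):
On the way, in this order (a step that is already met when the one before it is completed fails the run):
1. the wheel is turned clockwise to its stop, the clamp bar down on the pad, the catch not yet swung over (value of joint wheel above 2.28 rad and value of joint catch below 0.8 rad), for 0.2 s.
2. the catch is swung anticlockwise to its stop, the wheel still at its stop (value of joint wheel above 2.28 rad and value of joint catch above 1.32 rad), for 0.2 s.
At the end, for the whole second after the job is handed in: The wheel is within 0.08 rad of its clockwise stop with the clamp bar down on the pad (its lower edge under 98.5 mm above the table), the catch is within 0.08 rad of its anticlockwise stop, both are at rest, and every bystander is within 20 mm of where it began (all of step 2 and height (world z) of clamp_bar below 0.0985 m and velocity of joint each of wheel, catch below 0.05 rad/s and distance of each of tape_mid, stamp_mid, eraser_mid, glue_mid, mug_mid, stapler_mid from where it was at the start of the episode below 0.02 m); the robot touches nothing.
It fails at once if the tape roll, stamp or eraser on the cutter is lifted, carried or shoved more than 20 mm (distance of any of tape_mid, stamp_mid, eraser_mid from where it was at the start of the episode above 0.02 m).
It fails at once if the glue bottle, mug or stapler by the cutter is lifted, carried or shoved more than 20 mm (distance of any of glue_mid, mug_mid, stapler_mid from where it was at the start of the episode above 0.02 m).
It also fails if it takes over 54 s, if anything falls off the work surface, if the arm or the gripper's body presses on something with over 40 N, if the wrist force passes 120 N, or if a joint passes its speed limit or range.

### The arm

A 7-joint arm with a two-finger parallel gripper is mounted at the origin on the work surface. World frame = base frame: x ahead of the robot, y to its left, z up, the work surface at z = 0. Lengths are in m, angles in degrees, forces in N, time in s.
With the tool pointing down it reaches from about 0.425 to 0.875 m from the base axis. Payload 9.9 kg.
Tool frame: the origin (TCP) lies at the very end of the fingers, on their centre line; the grasp point (between the pads) lies behind it (env.pinch_z is the z of the grasp point in the tool frame, in m); z points along the fingers, y is the direction in which the jaws open and shut (so a half turn about z gives the same grasp; the last joint's range is limited). The gripper opens to 85 mm and grips with 20 to 120 N. Pads are 22 mm wide; open, the fingers measure 114 mm over their backs; the gripper's body (76 mm by 85 mm) begins 54 mm behind the grasp point. The pads swing forward as they close: fully open they stand 13 mm farther back than shut.
Start: joints at [-68.686, 32.985, 1.427, 82.34, -0.859, 64.687, -3.237], TCP at [0.297, 0.606, 0.231] pointing down, gripper open.
Joint ranges: [-157.87, 157.87], [-19.46, 123.44], [-87.15, 90], [11.01, 140.99], [-62.26, 242.26], [9.8, 113.94], [-161.44, 161.44]. Speed limits (degrees/s): [127.2, 127.2, 172.46, 172.46, 180, 180, 180].

### API

Orientations are given as [roll, pitch, yaw] about the fixed x, y, z axes, in that order (R = Rz(yaw) Ry(pitch) Rx(roll)).
In Python, from rig import env, imaging, job gives the robot as it stands.
- The arm moves only by the tool move_arm, never from a script. Its argument "plan" is a list of rows, each a list of 3 entries, a list of its own where there are three numbers: the turn, a rotation vector about the tool's x, y, z in degrees, then the shift along the tool's x, y, z in cm, then the closure, from -1 (fully open) to 1 (shut). In form: [[[rx, ry, rz], [tx, ty, tz], grip], ...]. A call has 1 to 5 rows; each row is the pose to reach, as a shift and turn from the pose measured when the call began, along the tool's axes at that moment; what a row does not reach only later rows make up. A row lasts 1/12 s, in which the tool goes at most 41.7 mm and 7.16 degrees, less where a joint would pass 70% of its speed; a pose out of reach is approached as far as the arm can. A call with a gripper value outside its range is refused whole. The fingers move at their own pace and stop on an object; "squeeze" is the grip in N (left out, the last holds). Time passes only in rows, so rows that repeat a pose let the fingers close. It gives the time, the measured TCP pose, the force and the opening at its end, in the units of the state.
- env.get_obs(): the state, without advancing time (a new reading comes with each control period).
- imaging.camera(name): name is "side" or "top"; returns a dict with "color" (480x640x3 uint8, red, green, blue), "K" (3x3 intrinsics, pixels), "rvec" (rotation vector, rad) and "tvec" (3), from world to camera coordinates, as OpenCV has them. Camera axes: x right, y down, z forward; pixel columns grow to the right and rows downward; lengths in m; the calibration is good to about 2 mm. A picture is of the moment at which its call begins. There is no depth.
- job.finish_job(): hands the job in, once; it reports no verdict.
The state is a dict: "time": time; "joints": joint angles; "joint_velocities": joint speeds; "joint_efforts": joint torques, N m; "tcp_pos": TCP position; "orientation": TCP orientation; "force": force on the tool from outside, world axes, zero at the start; "ft_torque": the same for the moment, N m; "grip_width": finger opening in m.
Only numpy, scipy, OpenCV 4.12 (cv2) and the standard library are available. Lean on these libraries where they do the work, as an engineer would, in place of code of your own. Each camera call takes 0.05 s, during which the arm holds its last target. There are 200 camera calls.

## Working session

There is one attempt and no reset: what is moved stays moved. The work goes in short steps, Python scripts to look and compute and a tool call to move; the robot and the scene stay as the last step left them, time stands still between calls to the robot, and variables do not carry over. Pictures are saved under pics/ and viewed, on a budget of 10 in all, crops included, one or two more only if the job needs it, and the job is handed in when it is done.

Besides the shell and the picture viewer there is one more tool, called after "Call:" as name(argument=value, ...) on one line, values as JSON. move_arm: Moves the arm, as the interface text tells. Its arguments: {"type":"object","properties":{"plan":{"type":"array"},"squeeze":{"type":"number"}},"required":["plan"]}

```bash
mkdir -p pics; ls
python3 - <<'E'
from rig import env, imaging, job
import cv2,numpy as np
for n in("top","side"):
    c=imaging.camera(n); cv2.imwrite(f"pics/{n}0.png",c["color"][...,::-1])
    np.savez(f"{n}0.npz",**c); R=cv2.Rodrigues(np.array(c["rvec"]))[0]; print(n,c["K"].tolist(),(-R.T@np.array(c["tvec"]).ravel()).round(3))
print(env.get_obs(),env.pinch_z)
E
```

```text
pics
top [[469.9613933426993, 0.0, 318.01360197250347], [0.0, 469.9613933426993, 239.2693128356853], [0.0, 0.0, 1.0]] [0.372 0.017 1.01 ]
side [[483.8286009542427, 0.0, 313.32887488063426], [0.0, 483.8286009542427, 241.70259142359362], [0.0, 0.0, 1.0]] [-0.076 -0.631  0.913]
{'time': 0.1, 'joints': array([-68.68658799,  33.02890621,   1.42461489,  82.38167294,
        -0.85946355,  64.68557454,  -3.2376323 ]), 'joint_velocities': array([ 0.00662341, -0.01059765,  0.02176432, -0.20657279,  0.01270424,
        0.04893457, -0.02001115]), 'joint_efforts': array([ 5.59843727e-03, -7.67288947e+01,  2.25763388e+00, -2.86598593e+01,
        1.58862839e-02,  8.60708038e-03, -1.39548592e-05]), 'tcp_pos': array([0.29694069, 0.60572992, 0.23051647]), 'orientation': array([-1.79914579e+02,  4.90099953e-03,  1.53885819e+02]), 'force': array([ 0.16338719, -0.46866499,  0.59379924]), 'ft_torque': array([-0.02846852,  0.03256541, -0.02064402]), 'grip_width': 0.08525983003379078} -0.0187
```

View pics/top0.png

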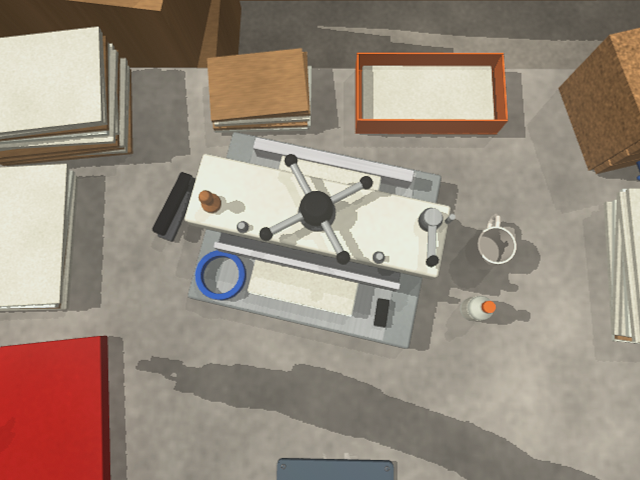

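View pics/side0.png

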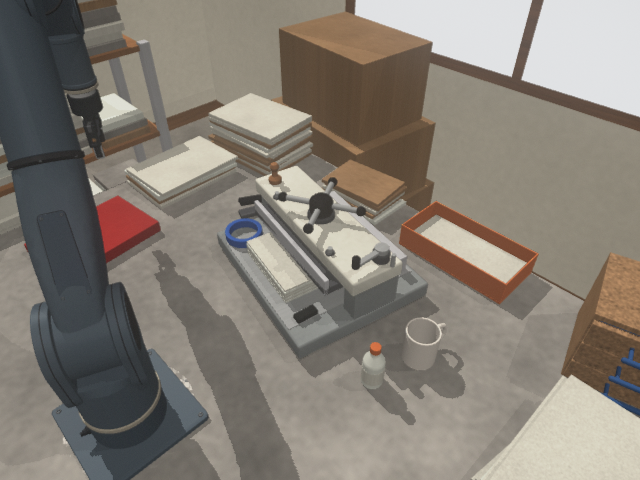

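The top view shows the hub at about (317,209), balls at about (291,160), (366,182), (343,257) and (266,234), the catch pivot at (432,217) and its stub at (432,267). The side view shows the same layout, with the arm well clear on the left.

```bash
cat > h.py <<'E'
import cv2,numpy as np
def ray(c,uv,z):
    R=cv2.Rodrigues(np.array(c["rvec"]))[0];o=-R.T@np.array(c["tvec"]).ravel()
    n=cv2.undistortPoints(np.array([[uv]],float),np.array(c["K"]),None).ravel()
    d=R.T@np.r_[n,1];return o+d*(z-o[2])/d[2]
def blobs(c,box,th=60,amin=30):
    x0,y0,x1,y1=box;m=np.zeros((480,640),np.uint8)
    m[y0:y1,x0:x1]=(c["color"][y0:y1,x0:x1].max(2)<th)
    m=cv2.morphologyEx(m,cv2.MORPH_OPEN,cv2.getStructuringElement(cv2.MORPH_ELLIPSE,(5,5)))
    n,l,s,ce=cv2.connectedComponentsWithStats(m)
    return [(ce[i].round(1),s[i].tolist()) for i in range(1,n) if s[i][4]>=amin]
E
python3 - <<'E'
import numpy as np
from h import *
c=dict(np.load("top0.npz"))
for ce,s in blobs(c,(225,140,460,290)): print(ce,s,ray(c,ce,.218).round(4))
for n,uv,z in(("pivot",(432,217),.217),("stub",(432,268),.232),("stamp",(209,202),.22),("beamR",(440,275),.182),("beamR2",(450,208),.182),("beamL",(186,222),.182),("beamL2",(204,155),.182),("rodL",(242,226),.2),("rodR",(379,257),.2),("mug",(497,243),.09),("glue",(488,307),.12)):print(n,ray(c,uv,z).round(4))
s=dict(np.load("side0.npz"))
for ce,st in blobs(s,(255,165,420,290)): print('side',ce,st,ray(s,ce,.218).round(4))
E
```

```text
pivot [ 0.5632 -0.1612  0.217 ]
stub [ 0.4728 -0.1553  0.232 ]
stamp [0.5852 0.2259 0.22  ]
beamR [ 0.467 -0.18   0.182]
beamR2 [ 0.5887 -0.2018  0.182 ]
beamL [0.5575 0.2757 0.182 ]
beamL2 [0.6858 0.2506 0.182 ]
rodL [0.5473 0.1699 0.2   ]
rodR [ 0.4949 -0.0713  0.2   ]
mug [ 0.5425 -0.3158  0.09  ]
glue [ 0.4155 -0.2817  0.12  ]
```

Run:
```python
import numpy as np
from h import *
c=dict(np.load("top0.npz"));s=dict(np.load("side0.npz"))
print(c["color"][208,317],c["color"][160,291],c["color"][268,432])
for th in (75,95):
  for ce,st in blobs(c,(225,140,460,290),th): print(th,ce,st,ray(c,ce,.218).round(4))
  for ce,st in blobs(s,(255,165,420,290),th): print('side',th,ce,st,ray(s,ce,.218).round(4))
```

```text
[69 69 65] [67 65 62] [236 239 226]
75 [290.2 159.3] [285, 154, 12, 12, 99] [0.6654 0.0863 0.218 ]
75 [366.2 182. ] [361, 176, 11, 13, 106] [ 0.6247 -0.0481  0.218 ]
75 [316.2 207.8] [300, 191, 34, 35, 886] [0.5772 0.0387 0.218 ]
75 [265.6 233.8] [260, 228, 12, 12, 102] [0.5301 0.1251 0.218 ]
75 [342.9 257.4] [337, 251, 13, 13, 128] [ 0.4908 -0.0081  0.218 ]
75 [431.9 260.7] [427, 256, 11, 11, 89] [ 0.487  -0.1586  0.218 ]
side 75 [281.5 196.4] [278, 193, 8, 8, 47] [0.5281 0.128  0.218 ]
side 75 [321.9 205.1] [310, 193, 23, 27, 429] [0.5745 0.0338 0.218 ]
side 75 [360.6 211.1] [357, 207, 8, 9, 62] [ 0.6236 -0.0464  0.218 ]
side 75 [307.6 228.2] [304, 224, 8, 9, 60] [ 0.4907 -0.0061  0.218 ]
side 75 [355.5 262.3] [352, 256, 8, 13, 85] [ 0.4864 -0.157   0.218 ]
side 75 [381.2 260. ] [374, 256, 15, 8, 89] [ 0.5303 -0.1895  0.218 ]
side 75 [329.1 275.5] [326, 272, 7, 8, 35] [ 0.4195 -0.1464  0.218 ]
side 75 [336.5 286.5] [333, 284, 8, 6, 32] [ 0.4085 -0.1782  0.218 ]
95 [290.2 159.2] [285, 154, 12, 12, 104] [0.6656 0.0863 0.218 ]
95 [366.2 181.8] [361, 176, 11, 13, 111] [ 0.625  -0.0481 
[... 406 characters left out ...]
]
side 95 [281.8 196.2] [278, 192, 8, 9, 57] [0.5292 0.1281 0.218 ]
side 95 [322.  207.6] [308, 193, 27, 31, 578] [0.5678 0.0265 0.218 ]
side 95 [259.1 198.1] [255, 195, 9, 8, 42] [0.4841 0.1606 0.218 ]
side 95 [413.1 201.1] [407, 194, 12, 15, 118] [ 0.7439 -0.1075  0.218 ]
side 95 [306.3 250.2] [263, 202, 80, 88, 656] [ 0.4382 -0.0584  0.218 ]
side 95 [360.9 210.9] [357, 206, 9, 10, 75] [ 0.6247 -0.0463  0.218 ]
side 95 [307.9 228.4] [304, 224, 9, 10, 71] [ 0.4907 -0.0071  0.218 ]
side 95 [381.  259.4] [373, 255, 16, 10, 120] [ 0.5314 -0.188   0.218 ]
side 95 [355.5 262.5] [352, 256, 8, 14, 94] [ 0.486  -0.1574  0.218 ]
side 95 [387.7 284.8] [376, 278, 21, 12, 164] [ 0.4848 -0.2451  0.218 ]
```

```bash
cat >> h.py <<'E'
from scipy.spatial.transform import Rotation as Ro
HUB=np.array([.5777,.0392])
def rel(o,p,yaw):
    R=Ro.from_euler('xyz',o["orientation"],degrees=True);T=Ro.from_euler('xyz',[180,0,yaw],degrees=True)
    return (R.inv()*T).as_rotvec(degrees=True).round(1).tolist(),(R.inv().apply(np.array(p)-o["tcp_pos"])*100).round(2).tolist()
def wheel(th,r,s,z):
    t=np.deg2rad(th);e=np.array([np.cos(t),np.sin(t)]);n=np.array([-e[1],e[0]])
    return np.r_[HUB+r*e+s*n,z],th+90
E
python3 - <<'E'
from rig import env
from h import *
o=env.get_obs()
for z in(.32,.204):
  p,y=wheel(28.5,.07,.03,z);print(p,y,rel(o,p,y))
E
```

```text
[0.62490244 0.09896563 0.32      ] 118.5 ([-0.1, 0.0, 35.4], [-51.75, -31.08, -8.9])
[0.62490244 0.09896563 0.204     ] 118.5 ([-0.1, 0.0, 35.4], [-51.75, -31.06, 2.7])
```

Call:
move_arm(plan=[[[0,0,0],[0,0,-4],1],[[0,0,0],[0,0,-8.9],1],[[0,0,7],[-3.5,-2,-8.9],1],[[0,0,14],[-7,-4.2,-8.9],1],[[0,0,21],[-10.5,-6.3,-8.9],1]])

```text
time: 0.52
tcp_pos: [0.364, 0.5022, 0.3202]
orientation: [-180.0, 0.0, 132.6]
force: [2.0, 0.2, -0.1]
grip_width: 0.0257
```

Run:
```python
from rig import env
from h import *
o=env.get_obs();p,y=wheel(28.5,.07,.03,.32);print(o["time"],o["tcp_pos"],o["orientation"],o["grip_width"],rel(o,p,y))
```

```text
0.5167 [0.3639745  0.50219562 0.32023307] [-1.79996289e+02  1.03977588e-02  1.32629413e+02] 0.025708330583148208 ([-0.0, 0.0, 14.1], [-47.34, -8.11, 0.03])
```

Call:
move_arm(plan=[[[0,0,3],[-4,-0.7,0],1],[[0,0,6],[-8,-1.4,0],1],[[0,0,9],[-12,-2,0],1],[[0,0,12],[-16,-2.7,0],1],[[0,0,14.1],[-20,-3.4,0],1]])

```text
time: 0.93
tcp_pos: [0.4749, 0.3301, 0.3201]
orientation: [-180.0, 0.0, 118.4]
force: [0.3, -0.6, -0.1]
grip_width: -0.0003
```

Run:
```python
from rig import env
from h import *
o=env.get_obs();p,y=wheel(28.5,.07,.03,.32);print(o["time"],o["tcp_pos"],o["orientation"],o["grip_width"],rel(o,p,y))
```

```text
0.9333 [0.47492326 0.33012054 0.32011821] [-1.79972408e+02  1.13406786e-02  1.18375239e+02] -0.00025364897279465444 ([-0.0, 0.0, -0.1], [-27.47, 2.21, 0.02])
```

Call:
move_arm(plan=[[[0,0,0],[-4,0.3,0],1],[[0,0,0],[-8,0.6,0],1],[[0,0,0],[-12,1,0],1],[[0,0,0],[-16,1.3,0],1],[[0,0,0],[-20,1.6,0],1]])

```text
time: 1.35
tcp_pos: [0.5846, 0.16, 0.3199]
orientation: [-179.9, -0.0, 118.4]
force: [0.6, 0.6, 0.6]
grip_width: 0.0001
```

Call:
move_arm(plan=[[[0,0,0],[-4,0.3,0],1],[[0,0,0],[-7.4,0.6,0],1],[[0,0,0],[-7.4,0.6,0],1],[[0,0,0],[-7.4,0.6,3],1],[[0,0,0],[-7.4,0.6,5],1]])

```text
time: 1.77
tcp_pos: [0.6251, 0.0969, 0.2686]
orientation: [-180.0, -0.0, 118.3]
force: [0.2, 0.7, -0.7]
grip_width: -0.0002
```

Run:
```python
from rig import env,imaging
from h import *
o=env.get_obs();p,y=wheel(28.5,.07,.03,.204);print(o["time"],o["tcp_pos"],o["orientation"],o["grip_width"],rel(o,p,y))
```

```text
1.7667 [0.62512735 0.09690263 0.2685647 ] [-1.79951230e+02 -8.57244105e-04  1.18290816e+02] -0.0001550077940565688 ([-0.0, -0.0, -0.2], [0.19, 0.08, 6.46])
```

Call:
move_arm(plan=[[[0,0,0],[0.2,0,2],1],[[0,0,0],[0.2,0,4],1],[[0,0,0],[0.2,0,5.5],1],[[0,0,0],[0.2,0,6.4],1],[[0,0,0],[0.2,0,6.4],1]])

```text
time: 2.18
tcp_pos: [0.6229, 0.0988, 0.2024]
orientation: [-179.7, -0.1, 118.3]
force: [-1.3, -0.1, -0.5]
grip_width: 0.0002
```

Call:
move_arm(plan=[[[0,0,0],[-0.3,0,0],1],[[0,0,0],[-0.6,0,0],1],[[0,0,0],[-0.9,0,0],1],[[0,0,0],[-1.2,0,0],1],[[0,0,0],[-1.4,0,0],1]])

```text
time: 2.6
tcp_pos: [0.6298, 0.0869, 0.2032]
orientation: [-179.8, -0.1, 118.3]
force: [-3.4, 3.5, 3.0]
grip_width: 0.0001
```

Run:
```python
from rig import env,imaging
from h import *
o=env.get_obs();print(o["time"],o["tcp_pos"],o["orientation"],o["force"])
y=np.deg2rad(o["orientation"][2]);x=np.array([np.cos(y),np.sin(y)]);yy=np.array([x[1],-x[0]]);d=o["tcp_pos"][:2]-HUB
print("s,r",d@x,d@yy)
c=imaging.camera("top")
cv2.imwrite("pics/t1.png",cv2.resize(c["color"][130:300,170:490,::-1],None,fx=2.4,fy=2.4))
```

```text
2.6 [0.62982728 0.08690577 0.20320079] [-1.79820877e+02 -1.15539347e-01  1.18306162e+02] [-3.38761699  3.5144659   2.95487946]
s,r 0.01728355583298085 0.06851549577924865
```

View pics/t1.png

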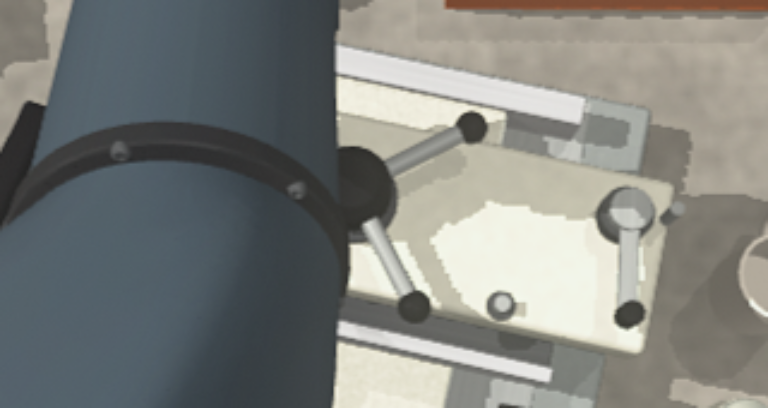

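Contact is made: the force opposes the push. The picture shows the arm hiding the left half, and the visible ball at crop (472,127) has hardly moved. Now I'll push round the arc.

Call:
move_arm(plan=[[[0,0,5],[-0.61,0.13,0],1],[[0,0,10],[-1.23,0.2,0],1],[[0,0,15],[-1.85,0.22,0],1],[[0,0,20],[-2.47,0.18,0],1],[[0,0,25],[-3.08,0.09,0],1]])

```text
time: 3.07
tcp_pos: [0.6446, 0.0639, 0.2031]
orientation: [-179.7, -0.3, 93.2]
force: [-3.2, 11.2, 1.5]
grip_width: -0.0004
```

```bash
cat >> h.py <<'E'
def status(o):
    y=np.deg2rad(o["orientation"][2]);x=np.array([np.cos(y),np.sin(y)]);yy=np.array([x[1],-x[0]]);d=o["tcp_pos"][:2]-HUB
    print(o["time"],o["tcp_pos"].round(4),o["orientation"].round(1),o["force"].round(1),"s,r",(d@x).round(4),(d@yy).round(4),"armangle",o["orientation"][2]-90-np.rad2deg((.0175-d@x)/(d@yy))*-1)
E
python3 -c "
from rig import env
from h import *
status(env.get_obs())"
```

```text
3.0667 [0.6446 0.0639 0.2031] [-179.7   -0.3   93.2] [-3.2 11.2  1.5] s,r 0.0209 0.0682 armangle 0.39190960378086936
```

Call:
move_arm(plan=[[[0,0,5],[-0.9,0.13,0],1],[[0,0,10],[-1.53,0.2,0],1],[[0,0,15],[-2.15,0.22,0],1],[[0,0,20],[-2.77,0.15,0],1],[[0,0,25],[-3.38,0.03,0],1]])

```text
time: 3.48
tcp_pos: [0.6487, 0.0342, 0.2033]
orientation: [-179.7, -0.5, 68.2]
force: [7.0, 11.5, -3.5]
grip_width: 0.0001
```

```bash
sed -i 's/-np.rad2deg((.0175-d@x)\/(d@yy))\*-1/+np.rad2deg((d@x-.0175)\/(d@yy))/' h.py
python3 -c "
from rig import env
from h import *
status(env.get_obs())"
```

```text
3.4833 [0.6487 0.0342 0.2033] [-179.7   -0.5   68.2] [ 7.  11.5 -3.5] s,r 0.0217 0.0678 armangle -18.23938408279611
```

Call:
move_arm(plan=[[[0,0,5],[-0.9,0.15,0],1],[[0,0,10],[-1.55,0.25,0],1],[[0,0,15],[-2.2,0.27,0],1],[[0,0,20],[-2.8,0.22,0],1],[[0,0,25],[-3.4,0.1,0],1]])

```text
time: 3.9
tcp_pos: [0.6399, 0.0047, 0.2035]
orientation: [-179.7, -0.6, 43.1]
force: [11.6, 6.8, -5.6]
grip_width: -0.0001
```

```bash
python3 -c "
from rig import env
from h import *
status(env.get_obs())"
```

```text
3.9 [0.6399 0.0047 0.2035] [-179.7   -0.6   43.1] [11.6  6.8 -5.6] s,r 0.0218 0.0678 armangle -43.23761800170906
```

Call:
move_arm(plan=[[[0,0,2.5],[-0.65,0.1,0],1],[[0,0,5],[-0.95,0.15,0],1],[[0,0,7.5],[-1.25,0.2,0],1],[[0,0,10],[-1.55,0.22,0],1],[[0,0,10.6],[-1.7,0.22,0],1]])

```text
time: 4.32
tcp_pos: [0.6307, -0.0078, 0.2035]
orientation: [-179.6, -0.7, 32.5]
force: [5.2, 2.9, -3.8]
grip_width: 0.0
```

```bash
python3 -c "
from rig import env
from h import *
status(env.get_obs())"
```

```text
4.3167 [ 0.6307 -0.0078  0.2035] [-179.6   -0.7   32.5] [ 5.2  2.9 -3.8] s,r 0.0195 0.0681 armangle -55.864919697704956
```

Call:
move_arm(plan=[[[0,0,0],[-0.3,0,0],1],[[0,0,0],[-0.5,0,0],1],[[0,0,0],[-0.6,0,0],1],[[0,0,0],[-0.7,0,0],1],[[0,0,0],[-0.7,0,0],1]])

```text
time: 4.73
tcp_pos: [0.6295, -0.0086, 0.2039]
orientation: [-179.8, -1.2, 32.7]
force: [17.7, 7.1, -12.2]
grip_width: 0.0002
```

```bash
python3 -c "
from rig import env
from h import *
status(env.get_obs())"
```

```text
4.7333 [ 0.6295 -0.0086  0.2039] [-179.8   -1.2   32.7] [ 17.7   7.1 -12.2] s,r 0.0178 0.0682 armangle -57.07556481946107
```

Call:
move_arm(plan=[[[0,0,0],[0.8,0,0],1],[[0,0,0],[1.5,0,0],1],[[0,0,0],[1.5,0,-3],1],[[0,0,0],[1.5,0,-7],1],[[0,0,0],[1.5,0,-9],1]])

```text
time: 5.15
tcp_pos: [0.6414, -0.0028, 0.298]
orientation: [-180.0, -1.3, 32.6]
force: [0.4, -0.2, 0.9]
grip_width: -0.0003
```

```bash
cat >> h.py <<'E'
P=np.array([.5645,-.162])
def catch(psi,r,s,z):
    t=np.deg2rad(psi);e=np.array([np.cos(t),np.sin(t)]);n=np.array([-e[1],e[0]])
    return np.r_[P+r*e-s*n,z],psi-90
E
python3 -c "
from rig import env
from h import *
o=env.get_obs();status(o);print(o['joints'])
p,y=catch(177,.078,.032,.285);print(p,rel(o,p,y))"
```

```text
5.15 [ 0.6414 -0.0028  0.298 ] [-180.    -1.3   32.6] [ 0.4 -0.2  0.9] s,r 0.0311 0.0697 armangle -46.22268816335369
[-27.31387332  31.84456067  41.73512582  83.86078119 -22.66803737
  71.67991883 -40.422419  ]
[ 0.48828165 -0.12596165  0.285     ] ([0.6, -1.2, -54.4], [-19.57, 2.12, 0.85])
```

Call:
move_arm(plan=[[[0,-1.2,-6.5],[-4,0.4,0],1],[[0,-1.2,-13],[-8,0.9,0],1],[[0,-1.2,-19.5],[-12,1.3,0],1],[[0,-1.2,-26],[-16,1.7,0],1],[[0,-1.2,-32.5],[-19.5,2.1,0],1]])

```text
time: 5.57
tcp_pos: [0.4862, -0.1272, 0.2937]
orientation: [179.7, 0.1, 65.4]
force: [0.1, -0.9, 0.0]
grip_width: -0.0001
```

Run:
```python
from rig import env,imaging
from h import *
o=env.get_obs();status(o);print(o['joints'])
p,y=catch(177,.078,.032,.27);print(p,rel(o,p,y))
```

```text
5.5667 [ 0.4862 -0.1272  0.2937] [1.797e+02 1.000e-01 6.540e+01] [ 0.1 -0.9  0. ] s,r -0.1894 -0.0138 armangle 832.2955762660454
[-17.75425309  17.50389181  36.62394188 103.27046    -11.53214825
  62.6760192   -1.74940685]
[ 0.48828165 -0.12596165  0.27      ] ([0.3, 0.1, -21.6], [0.21, 0.12, 2.37])
```

Call:
move_arm(plan=[[[0,0,-6.5],[0.2,0.1,0.5],1],[[0,0,-13],[0.2,0.1,1],1],[[0,0,-19],[0.2,0.1,1.5],1],[[0,0,-21.6],[0.2,0.1,2],1],[[0,0,-21.6],[0.2,0.1,2.4],1]])

```text
time: 5.98
tcp_pos: [0.4878, -0.1264, 0.2697]
orientation: [179.7, 0.2, 87.1]
force: [-0.2, -0.3, 0.9]
grip_width: 0.0002
```

Run:
```python
from rig import env,imaging
from h import *
o=env.get_obs();status(o)
p,y=catch(177,.078,.032,.21);print(p,rel(o,p,y))
for n in("top","side"):
  c=imaging.camera(n); np.savez(n+"1.npz",**c)
  for ce,st in blobs(c,(225,140,460,290),75): print(n,ce,st,ray(c,ce,.218).round(4))
a=imaging.camera("side")["color"][150:310,230:450,::-1];b=imaging.camera("top")["color"][140:300,230:450,::-1]
cv2.imwrite("pics/t2.png",cv2.resize(np.hstack([a,b]),None,fx=1.8,fy=1.8))
```

```text
5.9833 [ 0.4878 -0.1264  0.2697] [179.7   0.2  87.1] [-0.2 -0.3  0.9] s,r -0.1699 -0.0813 armangle 129.15371258031718
[ 0.48828165 -0.12596165  0.21      ] ([0.3, 0.2, 0.1], [0.06, 0.02, 5.97])
top [442.8 172.4] [427, 140, 33, 68, 570] [ 0.6434 -0.1821  0.218 ]
top [287.3 161.1] [283, 156, 10, 12, 79] [0.662  0.0913 0.218 ]
top [364.6 178.2] [360, 173, 10, 12, 89] [ 0.6316 -0.0453  0.218 ]
top [318.5 208.4] [302, 191, 31, 35, 523] [0.5762 0.0347 0.218 ]
top [268.3 239.9] [263, 236, 11, 8, 58] [0.5195 0.1201 0.218 ]
top [347.6 255.5] [342, 249, 11, 13, 93] [ 0.4941 -0.0161  0.218 ]
side [349.8 150.5] [327, 140, 47, 25, 945] [0.8071 0.1614 0.218 ]
side [344.  197.2] [309, 167, 64, 70, 2285] [0.6357 0.0193 0.218 ]
side [250.3 199.8] [239, 195, 23, 10, 161] [0.4644 0.17   0.218 ]
side [281.  198.1] [277, 194, 8, 9, 52] [0.5226 0.1234 0.218 ]
side [310.7 229. ] [307, 225, 8, 9, 60] [ 0.4938 -0.013   0.218 ]
side [355.5 262.3] [352, 256, 8, 13, 85] [ 0.4864 -0.157   0.218 ]
side [380.9 260.2] [374, 257, 15, 7, 80] [ 0.5294 -0.1895  0.218 ]
side [336.  284.9] [332, 280, 9, 10, 49] [ 0.4109 -0.1745  0.218 ]
```

View pics/t2.png

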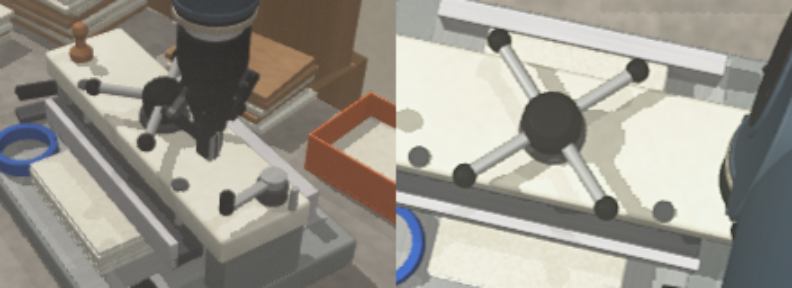

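The wheel balls now sit at about -57°, as predicted for the stop, and the rods look flush in both views. The fingertip hangs just inboard of the stub (left panel, stub at (227,200)). Next I'll lower beside the stub.

Call:
move_arm(plan=[[[0,0,0],[0,0,2],1],[[0,0,0],[0,0,4],1],[[0,0,0],[0,0,5.4],1],[[0,0,0],[0,0,5.9],1],[[0,0,0],[0,0,5.9],1]])

```text
time: 6.6
tcp_pos: [0.4879, -0.1261, 0.2101]
orientation: [179.8, 0.2, 86.8]
force: [-0.8, 0.8, 1.6]
grip_width: -0.0001
```

Call:
move_arm(plan=[[[0,0,0],[-0.3,0,0],1],[[0,0,0],[-0.6,0,0],1],[[0,0,0],[-0.9,0,0],1],[[0,0,0],[-1.1,0,0],1],[[0,0,0],[-1.3,0,0],1]])

```text
time: 7.02
tcp_pos: [0.4875, -0.1391, 0.2107]
orientation: [179.8, 0.2, 86.8]
force: [-0.4, 4.1, 2.0]
grip_width: 0.0
```

```bash
cat >> h.py <<'E'
def cst(o):
    y=np.deg2rad(o["orientation"][2]);x=np.array([np.cos(y),np.sin(y)]);yy=np.array([x[1],-x[0]]);d=o["tcp_pos"][:2]-P
    s,r=d@x,-d@yy
    print(o["time"],o["tcp_pos"].round(4),o["orientation"].round(1),o["force"].round(1),"s,r",s.round(4),r.round(4),"psi",o["orientation"][2]+90-np.rad2deg(np.arcsin((s-.02)/.078)))
E
python3 -c "
from rig import env
from h import *
cst(env.get_obs())"
```

```text
7.0167 [ 0.4875 -0.1391  0.2107] [179.8   0.2  86.8] [-0.4  4.1  2. ] s,r 0.0186 0.0782 psi 177.8494591085436
```

Call:
move_arm(plan=[[[0,0,-5],[-0.7,-0.14,0],1],[[0,0,-10],[-1.4,-0.21,0],1],[[0,0,-15],[-2.1,-0.23,0],1],[[0,0,-20],[-2.8,-0.18,0],1],[[0,0,-25],[-3.5,-0.07,0],1]])

```text
time: 7.43
tcp_pos: [0.4842, -0.1725, 0.2107]
orientation: [179.9, 0.1, 112.1]
force: [-1.4, 7.1, 1.5]
grip_width: -0.0001
```

```bash
python3 -c "
from rig import env
from h import *
cst(env.get_obs())"
```

```text
7.4333 [ 0.4842 -0.1725  0.2107] [1.799e+02 1.000e-01 1.121e+02] [-1.4  7.1  1.5] s,r 0.0206 0.0783 psi 201.72930143154085
```

Call:
move_arm(plan=[[[0,0,-5],[-0.85,-0.14,0],1],[[0,0,-10],[-1.55,-0.21,0],1],[[0,0,-15],[-2.25,-0.23,0],1],[[0,0,-20],[-2.95,-0.18,0],1],[[0,0,-25],[-3.65,-0.07,0],1]])

```text
time: 7.85
tcp_pos: [0.496, -0.2057, 0.2106]
orientation: [180.0, -0.1, 137.4]
force: [-5.0, 4.4, 4.5]
grip_width: -0.0003
```

Call:
move_arm(plan=[[[0,0,-4],[-0.7,-0.12,0],1],[[0,0,-8],[-1.25,-0.2,0],1],[[0,0,-12],[-1.8,-0.22,0],1],[[0,0,-16],[-2.35,-0.22,0],1],[[0,0,-18],[-2.6,-0.2,0],1]])

```text
time: 8.27
tcp_pos: [0.5128, -0.2251, 0.2106]
orientation: [179.9, -0.2, 155.6]
force: [-4.5, 1.0, 2.9]
grip_width: 0.0
```

```bash
python3 -c "
from rig import env
from h import *
cst(env.get_obs())"
```

```text
8.2667 [ 0.5128 -0.2251  0.2106] [179.9  -0.2 155.6] [-4.5  1.   2.9] s,r 0.021 0.0788 psi 244.85961239461693
```

Call:
move_arm(plan=[[[0,0,-1],[-0.3,0,0],1],[[0,0,-2],[-0.5,0,0],1],[[0,0,-2.5],[-0.7,0,0],1],[[0,0,-2.5],[-0.9,0,0],1],[[0,0,-2.5],[-1,0,0],1]])

```text
time: 8.68
tcp_pos: [0.5176, -0.2283, 0.2102]
orientation: [179.9, -0.7, 158.0]
force: [-21.9, 7.0, 15.8]
grip_width: 0.0001
```

```bash
python3 -c "
from rig import env
from h import *
cst(env.get_obs())"
```

```text
8.6833 [ 0.5176 -0.2283  0.2102] [179.9  -0.7 158. ] [-21.9   7.   15.8] s,r 0.0187 0.0791 psi 248.97645821586934
```

The catch is at its stop: 23 N, and psi at about the predicted 248°. Next I'll back off, rise and check.

Call:
move_arm(plan=[[[0,0,0],[0.8,0,0],1],[[0,0,0],[1.5,0,0],1],[[0,0,0],[1.5,0,-3.5],1],[[0,0,0],[1.5,0,-7],1],[[0,0,0],[1.5,0,-10],1]])

```text
time: 9.1
tcp_pos: [0.5051, -0.2233, 0.3125]
orientation: [179.9, -0.6, 158.0]
force: [1.2, 0.9, 0.9]
grip_width: -0.0001
```

Call:
move_arm(plan=[[[0,0,0],[0,0,-4],1],[[0,0,0],[0,0,-8],1],[[0,0,0],[2,3,-10],1],[[0,0,0],[2,3,-10],1],[[0,0,0],[2,3,-10],1]])

```text
time: 9.52
tcp_pos: [0.4997, -0.1871, 0.4143]
orientation: [179.9, -0.3, 158.2]
force: [0.1, -0.3, -0.4]
grip_width: -0.0
```

Run:
```python
from rig import env,imaging
from h import *
o=env.get_obs();cst(o)
ims=[]
for n in("top","side"):
  c=imaging.camera(n)
  for ce,st in blobs(c,(225,140,470,300),75): print(n,ce,st,ray(c,ce,.218).round(4))
  ims.append(c["color"][...,::-1])
cv2.imwrite("pics/t3.png",cv2.resize(np.hstack([ims[0][120:360,130:530],ims[1][140:380,210:460]]),None,fx=1.2,fy=1.2))
```

```text
9.5167 [ 0.4997 -0.1871  0.4143] [179.9  -0.3 158.2] [ 0.1 -0.3 -0.4] s,r 0.0509 0.0474 psi 224.87645321372037
top [286.7 161.1] [282, 156, 11, 12, 96] [0.662  0.0924 0.218 ]
top [364.5 178.2] [360, 173, 10, 12, 91] [ 0.6316 -0.0452  0.218 ]
top [316.2 207.8] [300, 191, 34, 35, 879] [0.5772 0.0387 0.218 ]
top [464.8 203.2] [459, 197, 11, 15, 122] [ 0.5881 -0.2181  0.218 ]
top [267.6 237.4] [262, 231, 12, 13, 112] [0.5239 0.1214 0.218 ]
top [346.6 255.3] [341, 249, 12, 13, 122] [ 0.4945 -0.0144  0.218 ]
side [382.5 159. ] [363, 140, 45, 50, 1178] [0.838  0.0689 0.218 ]
side [398.  143.5] [396, 140, 5, 8, 32] [0.9333 0.0926 0.218 ]
side [321.5 204.6] [309, 193, 24, 26, 417] [0.5752 0.0358 0.218 ]
side [250.3 199.8] [239, 195, 23, 10, 160] [0.4644 0.17   0.218 ]
side [281.  198.1] [277, 194, 8, 9, 52] [0.5226 0.1234 0.218 ]
side [361.3 209. ] [358, 205, 8, 9, 59] [ 0.6308 -0.042   0.218 ]
side [310.6 228.9] [307, 225, 8, 9, 58] [ 0.4939 -0.0126  0.218 ]
side [378.5 260.4] [373, 257, 12, 7, 58] [ 0.5253 -0.1864  0.218 ]
side [399.4 270.1] [395, 264, 9, 13, 95] [ 0.534  -0.2349  0.218 ]
side [335.5 291. ] [329, 286, 13, 11, 70] [ 0.3984 -0.1853  0.218 ]
```

View pics/t3.png

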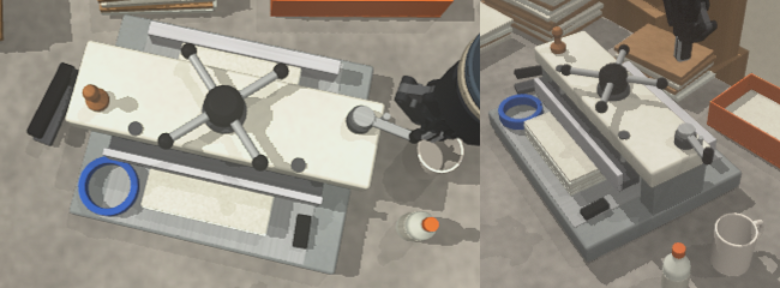

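The final view shows the wheel at its stop with rods flush, the catch out over the right-hand end with its stub at (0.534,-0.235) (predicted (0.535,-0.234)), and no bystander visibly moved. The arm is clear.

```bash
python3 -c "
from rig import job
print(job.finish_job())"
```

```text
the job is handed in; nothing more can be done
None
```

The wheel is turned clockwise to its stop and the catch is swung anticlockwise to its stop, both with the closed fingertip only. I handed the job in at about 9.6 s.

- **Wheel:** it turned about 86°. The last push met firm resistance (19 N) without turning it further. In the pictures its arms then stood at about -57.3° in world axes, against a predicted stop of -57.5°. The guide rods look flush with the beam; I did not measure the clamp bar's height itself.
- **Catch:** it met firm resistance (23 N) at its stop. In the side camera, its stub was at (0.534, -0.235), against a predicted (0.535, -0.234).
- **Bystanders and arm:** none of the bystanders had visibly moved in the final views. I judged that by eye and did not measure their positions. The arm was raised clear and read about zero force.

No check failed. The one disagreement was the top camera's detection near the catch, which gave (0.588, -0.218). I took that to be the gripper overlapping the stub in the picture, and went by the side view instead.

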